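Store the alignment pins in the graded block

TASK

Put the two steel alignment pins away in the graded block: each upright and fully home in the one hole that is made for its diameter. The block's two sliding covers are in the way: slide them along their groove, one after the other, so that in the end each sits centred over one of the two holes that stay unused. Leave everything else on the table where it stands.

Things in the scene. Friction and masses are not known exactly. Their poses are not given: they have to be found in the camera images.
- rack: Fixed grey metal pin block, 89 (x) x 270 (y) x 60 mm tall; origin under its centre, y along its row of 4 round holes (pitch 62, depth 50, floor 10 above the table, smallest at +y). Dark rails on its long edges, tops 74 above the table, make a groove 69 wide, closed 127 mm either side of the centre; their lips leave a 55 mm slot and keep the two covers from being lifted out
- hole0 (a point): centre of the mouth of the smallest hole, 60 mm above the table, at y = +93 mm in the rack frame; axes as the rack. For a 20 mm pin: each hole is 3 mm wider than its pin (here 23 mm), rim chamfered 2 mm
- hole1 (a point): mouth of the second hole (28 mm pin, hole 31 mm), y = +31 mm in the rack's frame
- hole2 (a point): mouth of the third hole (36 mm pin, hole 39 mm), y = -31 mm in the rack's frame
- hole3 (a point): mouth of the largest hole (44 mm pin, hole 47 mm), y = -93 mm in the rack's frame
- cover_a_knob (a point): loose sliding cover nearer the small holes: steel plate 66 across x 56 along the groove x 8 mm, 120 g, light friction, on the block's top (plate top 68 above the table), with a black upright knob 22 mm thick, 42 tall (top 110 above the table). Point on the knob axis, 95 mm above the table; y along the groove. Covers cannot pass each other or a standing pin
- cover_b_knob (a point): the other, identical sliding cover, nearer the large-hole end; same point
- thin_pin_centre (a point): plain steel alignment pin, round, 28 mm in diameter, 160 mm long, 0.2 to 0.4 kg, standing upright on the table; both ends chamfered 3 mm. Point at its centre, half-way up (80 mm above its foot); z along the pin
- thick_pin_centre (a point): plain steel alignment pin, round, 44 mm in diameter, 160 mm long, 0.3 to 0.65 kg, standing upright; point at its centre, half-way up (80 mm above its foot); z along the pin
- thin_pin: the 28 mm pin itself; origin at the centre of its foot
- thick_pin: the 44 mm pin itself; origin at the centre of its foot
- bottle_l: large dark soft-drink bottle with a green cap, 122 mm across, 362 mm tall, 2.1 kg, left front; a bystander. Origin at the centre of its underside
- bottle_r: large dark soft-drink bottle with a green cap, 122 mm across, 362 mm tall, 2.1 kg, right rear; a bystander. Origin at the centre of its underside
- tin_l: food tin with a white plastic lid, 78 mm across, 112 mm tall, to the left of the rack; a bystander. Origin at the centre of its underside
- tin_r: food tin, 75 mm across, 110 mm tall, at the right; a bystander. Origin at the centre of its underside
- carton_r: food carton 67 x 99 x 96 mm tall, right front; a bystander. Origin at the centre of its underside
- tape: roll of brown packing tape lying flat, 116 mm across, 48 mm tall, left front; a bystander. Origin at the centre of its underside
- desk_stapler: dark blue stapler, 36 x 142 x 50 mm tall, long way along its y, in front of the rack; a bystander. Origin at the centre of its underside

How it is judged:
At the end, for the whole second after the job is handed in: 28 mm pin in the second-smallest hole, 44 mm pin in the largest: foot within 4 mm of the hole floor, centre within 8 mm of its axis, upright within 0.09 rad, at rest; in the groove, cover_a within 13 mm of the smallest hole's centre, cover_b within 13 mm of the third's (horizontal distance between thin_pin_centre and hole1 below 0.008 m and z of each of thin_pin_centre, thick_pin_centre in the frame of rack below 0.094 m and angle between each of thin_pin_centre, thick_pin_centre's own z axis and vertical below 0.09 rad and linear speed of each of thin_pin, thick_pin below 0.02 m/s and horizontal distance between thick_pin_centre and hole3 below 0.008 m and horizontal distance between cover_a_knob and hole0 below 0.013 m and z of each of cover_a_knob, cover_b_knob in the frame of rack below 0.102 m and horizontal distance between cover_b_knob and hole2 below 0.013 m); the robot touches nothing.
It fails at once if a bottle is shoved more than 3 cm or tipped over (distance of any of bottle_l, bottle_r from where it was at the start of the episode above 0.03 m or angle between any of bottle_l, bottle_r's own z axis and vertical above 0.4 rad).
It fails at once if a tin is shoved more than 3 cm or tipped over (distance of any of tin_l, tin_r from where it was at the start of the episode above 0.03 m or angle between any of tin_l, tin_r's own z axis and vertical above 0.4 rad).
It fails at once if the carton, tape roll or stapler is shoved more than 3 cm or tipped over (distance of any of carton_r, tape, desk_stapler from where it was at the start of the episode above 0.03 m or angle between any of carton_r, tape, desk_stapler's own z axis and vertical above 0.4 rad).
It also fails if it takes over 72 s, if anything falls off the work surface, if the arm or the gripper's body presses on something with over 40 N, if the wrist force passes 120 N, or if a joint passes its speed limit or range.

ROBOT

A 6-joint arm with a two-finger parallel gripper is mounted at the origin on a cart in front of the work surface, level with it; the furniture and walls round the work are solid. World frame = base frame: x ahead of the robot, y to its left, z up, the work surface at z = 0. Lengths are in m, angles in rad, forces in N, time in s.
With the tool pointing down it reaches from about 0.35 to 0.975 m from the base axis. Payload 4.9 kg.
Tool frame: the origin (TCP) lies on the mounting face of the last link; the fingertips stand 173 mm ahead of it and the grasp point (between the pads) lies 155 mm ahead of it; z points along the fingers, y is the line along which they close (so a half turn about z gives the same grasp; the last joint's range is limited). The gripper opens to 85 mm and grips with 20 to 120 N. Pads are 22 mm wide; open, the fingers measure 114 mm over their backs; the gripper's body (76 mm by 85 mm) begins 54 mm behind the grasp point. The pads swing forward as they close: fully open they stand 13 mm farther back than shut.
Start: joints at [1.033, 0.053, 1.613, -0, 1.476, -0.119], TCP at [0.254, 0.571, 0.405] pointing down, gripper open.
Joint ranges: [-3.01, 3.01], [-1.01, 2.22], [0.06, 2.58], [-1.02, 4.17], [0.09, 2.62], [-3.14, 3.14]. Speed limits (rad/s): [2.57, 2.57, 3.14, 3.14, 3.14, 3.14].

INTERFACE

Orientations are given as a rotation vector (axis times angle).
In Python, from rig import manip gives the robot as it stands.
- The arm moves only by the tool carry_out, never from a script. Its argument "series" is a list of rows, each a list of 7 numbers: the opening, from 0 (shut) to 1 (fully open), then the shift along the tool's x, y, z in m, then the turn, a rotation vector about the tool's x, y, z in degrees. A call has exactly 8 rows; each row shifts and turns the commanded pose from where the row before left it, along the tool's axes as they then stand; what a row does not reach is not made up. A row lasts 1/8 s, in which the tool goes at most 62.5 mm and 10.7 degrees, less where a joint would pass 70% of its speed; a pose out of reach is approached as far as the arm can. A call with a gripper value outside its range is refused whole. The fingers move at their own pace and stop on an object; the grip force is fixed at half the most. Time passes only in rows, so rows that do not move let the fingers close, or fill a call up. It gives the time, the measured TCP pose, the force, the opening and the grip force at its end, in the units of the state.
- manip.get_state(): the state, without advancing time (a new reading comes with each control period).
- manip.read_camera(name): name is "scene" or "side" or "wrist"; returns a dict with "frame" (400x640x3 uint8, blue, green, red), "depth" (400x640 float32, m along the optical axis (not along the pixel's ray), 0 where there is no reading), "vertical_fov" (degrees; the focal length in pixels is half the picture's height over the tangent of half this angle, whatever the lens; pixels are square), "cx", "cy" (the principal point, pixels), "cam_to_world" (4x4, takes a point from camera to world coordinates); the wrist camera has in their place "hand_eye" (4x4, takes a point from camera to tool coordinates, whose origin is the TCP and whose axes are the flange's). Camera axes: x right, y down, z forward; pixel columns grow to the right and rows downward; lengths in m; the calibration is good to about 2 mm. A picture is of the moment at which its call begins: read the wrist's pose just before it.
- manip.sign_off(): hands the job in; it is judged then, once.
The state is a dict: "t": time; "joint_pos": joint angles; "qvel": joint speeds; "joint_torque": joint torques, N m; "eef_pos": TCP position; "tool_rot": TCP orientation; "contact_force": force on the tool from outside, world axes, zero at the start; "ft_torque": the same for the moment, N m; "opening": opening from 0.0 (shut) to 1.0 (fully open); "gripper_force": force on a finger pad.
Only numpy, scipy, OpenCV 4.12 (cv2) and the standard library are available. Lean on these libraries where they do the work, as an engineer would, in place of code of your own. Each camera call takes 0.05 s, during which the arm holds its last target. There are 200 camera calls.

## Working session

There is one attempt and no reset: what is moved stays moved. The work goes in short steps, Python scripts to look and compute and a tool call to move; the robot and the scene stay as the last step left them, time stands still between calls to the robot, and variables do not carry over. Pictures are saved under pics/ and viewed, at most 10 in all, crops included, and the job is handed in when it is done.

Besides the shell and the picture viewer there is one more tool, called after ">>>" as name([rows], argument=value, ...), one row to a line, values as JSON. carry_out: Moves the arm, as the interface text tells. Its arguments: {"type":"object","properties":{"series":{"type":"array"}},"required":["series"]}

```bash
mkdir -p pics; ls
cat > h.py <<'E'
import numpy as np, cv2
from scipy.spatial.transform import Rotation as R
from rig import manip
def T(s):
    M=np.eye(4); M[:3,:3]=R.from_rotvec(s["tool_rot"]).as_matrix(); M[:3,3]=s["eef_pos"]; return M
def cam(n):
    s=manip.get_state(); c=manip.read_camera(n)
    f=200/np.tan(np.radians(c["vertical_fov"])/2)
    M=c["cam_to_world"] if n!="wrist" else T(s)@np.array(c["hand_eye"])
    return c["frame"],c["depth"],f,c["cx"],c["cy"],np.array(M)
def pts(d,f,cx,cy,M):
    v,u=np.mgrid[:400,:640]
    P=np.stack([(u-cx)/f*d,(v-cy)/f*d,d],-1)
    W=P@M[:3,:3].T+M[:3,3]; W[d==0]=np.nan
    return W
def ray(u,v,z,f,cx,cy,M):
    r=M[:3,:3]@np.array([(u-cx)/f,(v-cy)/f,1]); o=M[:3,3]
    return o+r*(z-o[2])/r[2]
E
python3 - <<'E'
from h import *
s=manip.get_state(); print(s)
for n in ["scene","side","wrist"]:
    F,d,f,cx,cy,M=cam(n); cv2.imwrite(f"pics/{n}0.png",F); np.savez(f"{n}0.npz",F=F,d=d,f=f,cx=cx,cy=cy,M=M); print(n,f,cx,cy,M.round(3).tolist())
E
```

```text
pics
{'t': 0.0, 'joint_pos': array([ 1.03303081e+00,  5.33663548e-02,  1.61429260e+00,  1.20893976e-05,
        1.47601121e+00, -1.18961888e-01]), 'qvel': array([-0.00139075,  0.00108556, -0.00134504, -0.00018137,  0.00032358,
       -0.00085413]), 'joint_torque': array([-5.69177719e-04, -3.93696892e+01, -3.70165873e+01, -2.01652301e-04,
        7.22744400e-03,  6.05539459e-07]), 'eef_pos': array([0.2540059 , 0.57076382, 0.4034576 ]), 'tool_rot': array([-0.65291783, -3.07229759,  0.00308222]), 'contact_force': array([-0.02534423,  0.17518962, -0.17993335]), 'ft_torque': array([ 0.02053905, -0.01369871,  0.05709965]), 'gripper_force': 0.0, 'opening': 1.0059040660566558}
scene 459.5630801033521 315.4237492615499 203.36155250750156 [[0.997, -0.059, 0.044, 0.431], [-0.073, -0.865, 0.497, -0.783], [0.008, -0.499, -0.867, 1.459], [0.0, 0.0, 0.0, 1.0]]
side 474.397901466585 314.93233160996624 201.64273255140697 [[0.952, -0.133, 0.276, 0.059], [-0.306, -0.428, 0.85, -1.384], [0.005, -0.894, -0.448, 0.811], [0.0, 0.0, 0.0, 1.0]]
wrist 309.9578639247391 321.2366515046086 196.24389121486396 [[0.406, 0.876, 0.262, 0.187], [0.914, -0.388, -0.118, 0.601], [-0.002, 0.288, -0.958, 0.372], [0.0, 0.0, 0.0, 1.0]]
```

View pics/scene0.png

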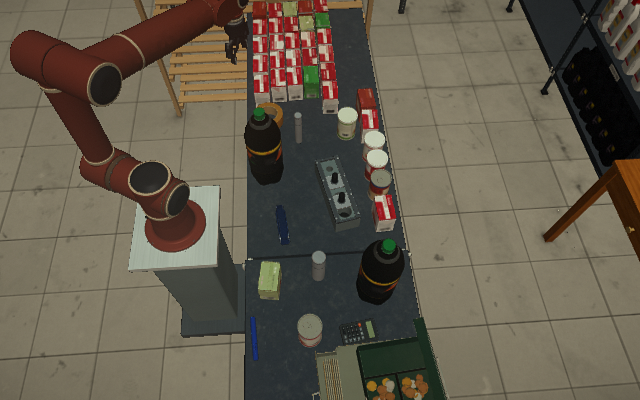

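View pics/side0.png

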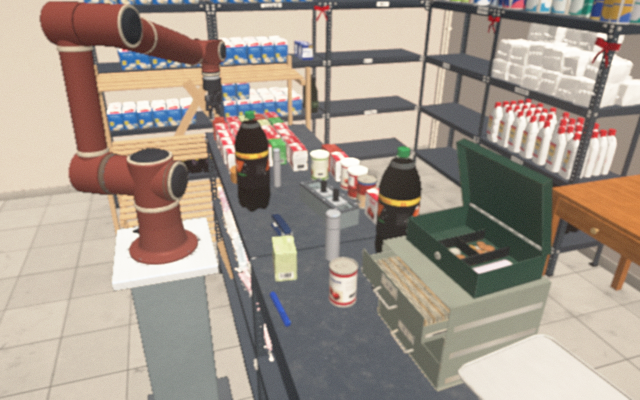

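The scene view shows the thin pin at about (298,128), the thick pin at (318,265), and the rack at (337,193) with knobs near (334,177) and (342,197). I'll measure these from the depth.

```bash
cat > m.py <<'E'
from h import *
z=np.load("scene0.npz"); F=z["F"]; W=pts(z["d"],float(z["f"]),float(z["cx"]),float(z["cy"]),z["M"])
def box(n,u0,u1,v0,v1,lo,hi):
    P=W[v0:v1,u0:u1].reshape(-1,3); P=P[(P[:,2]>lo)&(P[:,2]<hi)]
    print(n,len(P),'med',np.nanmedian(P,0).round(3),'min',np.nanpercentile(P,3,0).round(3),'max',np.nanpercentile(P,97,0).round(3)); return P
box("thin top",285,310,100,150,.152,.175)
box("thick top",305,332,240,285,.152,.175)
P=box("rack rails",310,365,145,240,.068,.082)
r=cv2.minAreaRect((P[:,:2]*1000).astype(np.float32)); print(r)
K=box("knobs",310,365,145,240,.09,.125)
y=K[:,1]; c=(y.min()+y.max())/2; print([ (K[m].mean(0).round(3),m.sum()) for m in (y>c,y<=c)])
box("stapler",270,292,198,248,.02,.07)
box("tape",250,290,98,130,.03,.06)
box("tinl",333,362,100,142,.1,.125)
box("bl",240,290,105,190,.25,.37); box("br",350,410,235,310,.25,.37)
box("carton",255,285,255,305,.08,.11);box("tinr",295,326,310,350,.1,.12)
box("tins",360,395,130,200,.02,.2);box("redbox",370,400,190,235,.02,.2)
box("table",250,300,190,250,-.03,.01)
c=cv2.resize(F[140:240,290:400],None,fx=7,fy=6,interpolation=cv2.INTER_CUBIC)[:600,:770]
cv2.imwrite("pics/rackcrop.png",c)
E
python3 m.py
```

```text
thin top 44 med [0.459 0.339 0.159] min [0.446 0.327 0.153] max [0.472 0.351 0.165]
thick top 153 med [ 0.492 -0.227  0.159] min [ 0.473 -0.246  0.154] max [ 0.511 -0.207  0.165]
rack rails 859 med [0.578 0.064 0.073] min [ 0.523 -0.057  0.068] max [0.64  0.2   0.079]
((633.2042846679688, 89.353759765625), (198.7075958251953, 285.50726318359375), 11.555869102478027)
knobs 81 med [0.583 0.088 0.107] min [0.566 0.01  0.092] max [0.6   0.111 0.115]
[(array([0.575, 0.099, 0.105]), np.int64(41)), (array([0.592, 0.017, 0.107]), np.int64(40))]
stapler 259 med [ 0.38  -0.042  0.047] min [ 0.366 -0.098  0.036] max [0.396 0.028 0.055]
tape 288 med [0.361 0.491 0.046] min [0.299 0.415 0.032] max [0.397 0.531 0.057]
tinl 284 med [0.648 0.368 0.11 ] min [0.614 0.335 0.103] max [0.683 0.407 0.117]
bl 1043 med [0.337 0.161 0.3  ] min [0.287 0.132 0.255] max [0.385 0.2   0.364]
br 1377 med [ 0.659 -0.31   0.302] min [ 0.616 -0.344  0.253] max [ 0.714 -0.264  0.364]
carton 605 med [ 0.335 -0.254  0.093] min [ 0.304 -0.299  0.085] max [ 0.365 -0.206  0.1  ]
tinr 493 med [ 0.452 -0.422  0.106] min [ 0.419 -0.455  0.101] max [ 0.484 -0.389  0.113]
tins 1496 med [0.728 0.145 0.106] min [0.7   0.008 0.033] max [0.767 0.313 0.116]
redbox 794 med [ 0.729 -0.035  0.09 ] min [ 0.704 -0.079  0.026] max [0.764 0.055 0.099]
table 2677 med [ 0.345  0.001 -0.   ] min [ 0.269 -0.114 -0.007] max [0.438 0.117 0.007]
```

View pics/rackcrop.png

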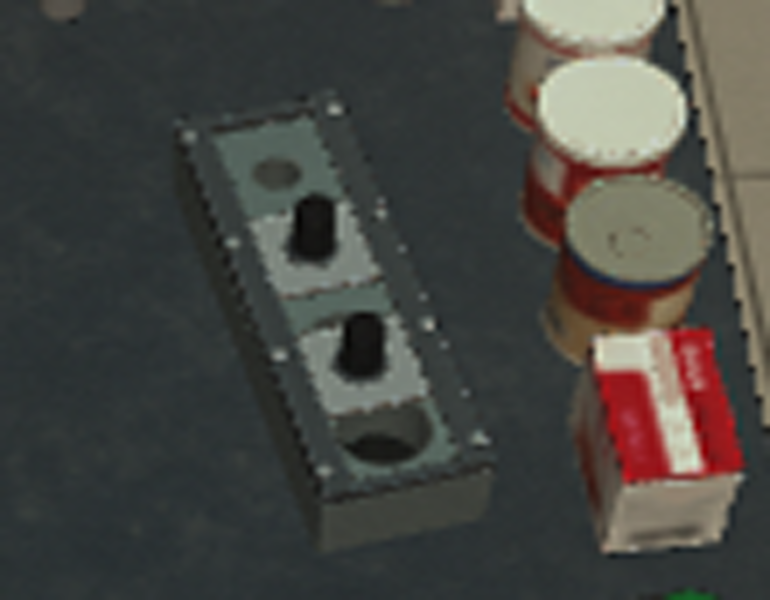

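The crop shows the small hole at the far end (crop 276,173) and the largest open at the near end (385,432). Cover A sits near hole1 and cover B near hole2.

```bash
cat > m2.py <<'E'
from h import *
z=np.load("scene0.npz"); F=z["F"]; a=[float(z[k]) for k in("f","cx","cy")]; M=z["M"]
W=pts(z["d"],*a,M)
h0=ray(290+276/7,140+173/6,.06,*a,M); h3=ray(290+385/7,140+432/6,.06,*a,M)
print(h0,h3,np.linalg.norm(h0-h3))
P=W[145:240,310:365].reshape(-1,3); P=P[(P[:,2]>.05)&(P[:,2]<.085)&(P[:,0]<.67)]
c,wh,an=cv2.minAreaRect((P[:,:2]*1000).astype(np.float32)); print(c,wh,an)
d=(h0-h3)[:2]; d/=np.linalg.norm(d); print("dir",d,np.degrees(np.arctan2(d[1],d[0])))
for k in ([.575,.099],[.592,.017]): print((np.array(k)-np.array(c)/1000)@d)
E_=T(manip.get_state()); print(E_.round(3))
# arm heights (red pixels near the forearm)
m=(F[...,2]>50)&(F[...,1]<0.55*F[...,2]); m[:,245:]=False
P=W[m]; P=P[P[:,2]>.1]; r=np.hypot(P[:,0],P[:,1])
for q in np.arange(0,.7,.08):
    s=P[(r>q)&(r<q+.08)]
    if len(s)>5: print(q.round(2),np.nanpercentile(s[:,2],[2,98]).round(3))
E
python3 m2.py
```

```text
[0.56399984 0.16186344 0.06      ] [ 0.60200864 -0.02218743  0.06      ] 0.1879345486791403
(581.4527587890625, 71.42881774902344) (90.41273498535156, 273.2489929199219) 11.499058723449707
dir [-0.20224488  0.97933498] 101.66826423407332
0.028306460721446363
-0.055437170827164366
[[-0.914  0.407 -0.001  0.254]
 [ 0.407  0.914 -0.001  0.571]
 [ 0.    -0.002 -1.     0.404]
 [ 0.     0.     0.     1.   ]]
0.0 [0.247 0.719]
0.08 [0.261 0.719]
0.16 [0.258 0.721]
0.24 [0.577 0.651]
0.32 [0.555 0.625]
0.4 [0.52  0.599]
0.48 [0.483 0.568]
0.56 [0.434 0.53 ]
```

```bash
cat > plan.py <<'E'
import sys,math
from h import *
# usage: plan.py x y z yaw_of_tool_y_deg n  [from current]; prints rows mm/deg in tool axes
x,y,z,yaw,n=map(float,sys.argv[1:6]); n=int(n)
s=manip.get_state(); M=T(s); p=M[:3,3]; Y=M[:3,1]
cur=math.degrees(math.atan2(Y[1],Y[0])); dy=(yaw-cur+180)%360-180
if "half" in sys.argv: dy=(dy+90)%180-90
st=(np.array([x,y,z])-p)/n; 
print("t",round(s["t"],2),"p",p.round(4),"yaw",round(cur,1),"open",round(s["opening"],3),"F",s["contact_force"].round(1),"g",round(float(s["gripper_force"]),1),"tilt",np.degrees(np.arccos(-M[2,2])).round(2), "dist/row mm",(np.linalg.norm(st)*1e3).round(1))
for i in range(n):
    a=math.radians(cur+dy*i/n); ty=np.array([math.cos(a),math.sin(a)]); tx=np.array([-ty[1],ty[0]])
    # tool z down: x = y cross z
    tx=np.cross([ty[0],ty[1],0],[0,0,-1])[:2]
    print([round(float(st[:2]@tx),4),round(float(st[:2]@ty),4),round(float(-st[2]),4),0,0,round(-dy/n,2)])
E
python3 plan.py .576 .098 .37 101.6 14
```

```text
t 0.15 p [0.254  0.5708 0.4037] yaw 66.0 open 0.999 F [ 0.2 -0.4  0.2] g 0.0 tilt 0.09 dist/row mm 40.9
[-0.0347, -0.0215, 0.0024, 0, 0, -2.54]
[-0.0338, -0.023, 0.0024, 0, 0, -2.54]
[-0.0327, -0.0245, 0.0024, 0, 0, -2.54]
[-0.0316, -0.0259, 0.0024, 0, 0, -2.54]
[-0.0304, -0.0273, 0.0024, 0, 0, -2.54]
[-0.0292, -0.0286, 0.0024, 0, 0, -2.54]
[-0.0279, -0.0299, 0.0024, 0, 0, -2.54]
[-0.0265, -0.0311, 0.0024, 0, 0, -2.54]
[-0.0251, -0.0322, 0.0024, 0, 0, -2.54]
[-0.0236, -0.0333, 0.0024, 0, 0, -2.54]
[-0.0221, -0.0343, 0.0024, 0, 0, -2.54]
[-0.0206, -0.0353, 0.0024, 0, 0, -2.54]
[-0.019, -0.0362, 0.0024, 0, 0, -2.54]
[-0.0174, -0.037, 0.0024, 0, 0, -2.54]
```

>>> carry_out([
  [1,-0.035,-0.0215,0.002,0,0,-2.5],
  [1,-0.034,-0.023,0.002,0,0,-2.5],
  [1,-0.033,-0.0245,0.002,0,0,-2.5],
  [1,-0.0315,-0.026,0.002,0,0,-2.5],
  [1,-0.0305,-0.0275,0.002,0,0,-2.5],
  [1,-0.029,-0.0285,0.002,0,0,-2.5],
  [1,-0.028,-0.03,0.003,0,0,-2.5],
  [1,-0.0265,-0.031,0.003,0,0,-2.5],
])

```text
t: 1.15
eef_pos: [0.4386, 0.2986, 0.3863]
tool_rot: [-0.107, -3.139, 0.0]
contact_force: [0.8, -0.2, -0.2]
opening: 1.002
gripper_force: 0.0
```

>>> carry_out([
  [1,-0.025,-0.032,0.002,0,0,-2.5],
  [1,-0.0235,-0.0335,0.002,0,0,-2.5],
  [1,-0.022,-0.0345,0.003,0,0,-2.5],
  [1,-0.0205,-0.0355,0.003,0,0,-2.5],
  [1,-0.019,-0.036,0.003,0,0,-2.5],
  [1,-0.0175,-0.037,0.003,0,0,-2.5],
  [1,0,0,0,0,0,0],
  [1,0,0,0,0,0,0],
])

```text
t: 2.15
eef_pos: [0.5739, 0.0963, 0.3703]
tool_rot: [0.301, -3.126, -0.001]
contact_force: [-0.4, -0.1, -0.5]
opening: 0.999
gripper_force: 0.0
```

```bash
python3 plan.py .576 .098 .25 101.6 6
python3 - <<'E'
from h import *
F,d,f,cx,cy,M=cam("wrist"); cv2.imwrite("pics/wrist1.png",F); np.savez("wrist1.npz",F=F,d=d,f=f,cx=cx,cy=cy,M=M)
E
```

```text
t 2.15 p [0.5739 0.0963 0.3703] yaw 101.0 open 0.999 F [-0.4 -0.1 -0.5] g 0.0 tilt 0.06 dist/row mm 20.1
[-0.0004, 0.0002, 0.0201, 0, 0, -0.1]
[-0.0004, 0.0002, 0.0201, 0, 0, -0.1]
[-0.0004, 0.0002, 0.0201, 0, 0, -0.1]
[-0.0004, 0.0002, 0.0201, 0, 0, -0.1]
[-0.0004, 0.0002, 0.0201, 0, 0, -0.1]
[-0.0004, 0.0002, 0.0201, 0, 0, -0.1]
```

View pics/wrist1.png

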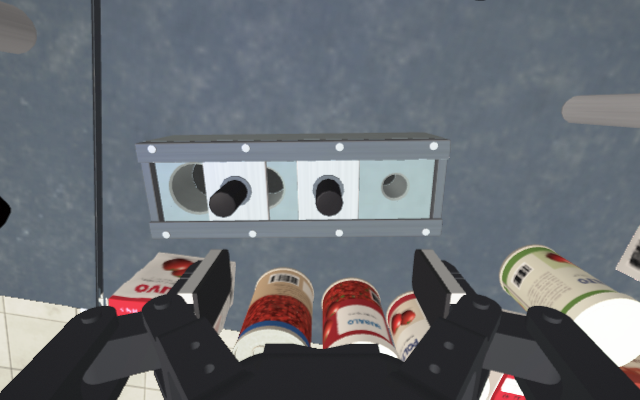

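The wrist view shows the rack's rail screws (top row 151..433 at v≈147, bottom row 166..426 at v≈233), knob A at (328,195) and knob B at (228,195). The thin pin is at right and the thick pin at left.

```bash
cat > m3.py <<'E'
from h import *
z=np.load("wrist1.npz"); F=z["F"]; a=[float(z[k]) for k in("f","cx","cy")]; M=z["M"]
top=[ray(u,v,.074,*a,M)[:2] for u,v in((151,148),(245,148),(339,147),(433,146))]
bot=[ray(u,v,.074,*a,M)[:2] for u,v in((166,234),(252,234),(339,233),(426,232))]
S=np.array(top+bot); c=S.mean(0); d=((S[3]-S[0])+(S[7]-S[4])); d/=np.linalg.norm(d)
print("rack c",c.round(4),"yaw y",np.degrees(np.arctan2(d[1],d[0])),"rows apart",np.linalg.norm(S[:4].mean(0)-S[4:].mean(0)),[np.linalg.norm(S[i+1]-S[i]).round(4) for i in(0,1,2,4,5,6)])
h0=ray(395,186,.06,*a,M); print("h0",h0, "along",(h0[:2]-c)@d)
W=pts(z["d"],*a,M); m=(F.max(2)<70)&(W[...,2]>.105)&(W[...,2]<.116); m[:165]=0; m[240:]=0
n,l,st,ce=cv2.connectedComponentsWithStats(m.astype(np.uint8))
for i in range(1,n):
    if st[i,4]>40:
        k=ray(*ce[i],.110,*a,M); e=k[:2]-c; print("knob",ce[i].round(1),st[i],k.round(4),"along",(e@d).round(4),"across",(e@[d[1],-d[0]]).round(4))
for n,y in (("h0",.093),("h1",.031),("h2",-.031),("h3",-.093)): print(n,(c+y*d).round(4))
E
python3 m3.py
```

```text
rack c [0.5802 0.0739] yaw y 101.4729290603068 rows apart 0.07943617075661764 [np.float64(0.0803), np.float64(0.0802), np.float64(0.0801), np.float64(0.0798), np.float64(0.0807), np.float64(0.0805)]
h0 [0.56059942 0.16492396 0.06      ] along 0.09306461405557176
knob [328.7 201.9] [316 189  26  27 528] [0.5722 0.1031 0.11  ] along 0.0302 across -0.002
knob [224.  204.2] [209 190  29  27 477] [0.5897 0.0235 0.11  ] along -0.0513 across -0.0008
h0 [0.5617 0.1651]
h1 [0.5741 0.1043]
h2 [0.5864 0.0436]
h3 [ 0.5987 -0.0172]
```

>>> carry_out([
  [0.7,0,0.003,0.02,0,0,-0.5],
  [0.7,0,0.003,0.025,0,0,0],
  [0.7,0,0,0.025,0,0,0],
  [0.7,0,0,0.025,0,0,0],
  [0.7,0,0,0.015,0,0,0],
  [0.7,0,0,0.008,0,0,0],
  [0,0,0,0,0,0,0],
  [0,0,0,0,0,0,0],
])

```text
t: 3.2
eef_pos: [0.5734, 0.102, 0.2538]
tool_rot: [-0.315, 3.124, -0.0]
contact_force: [0.2, 0.2, -0.3]
opening: 0.281
gripper_force: 0.0
```

>>> carry_out([
  [0,0,0,0,0,0,0],
  [0,0,0,0,0,0,0],
  [0,0,0,0,0,0,0],
  [0,0,0.005,0,0,0,0],
  [0,0,0.008,0,0,0,0],
  [0,0,0.008,0,0,0,0],
  [0,0,0,0,0,0,0],
  [0,0,0,0,0,0,0],
])

```text
t: 4.2
eef_pos: [0.5695, 0.1223, 0.254]
tool_rot: [-0.315, 3.123, -0.001]
contact_force: [-0.0, 0.0, 5.2]
opening: 0.239
gripper_force: 59.4
```

```bash
python3 plan.py .562 .1645 .252 101.5 4
```

```text
t 4.2 p [0.5695 0.1223 0.254 ] yaw 101.5 open 0.239 F [-0.   0.   5.2] g 59.4 tilt 0.16 dist/row mm 10.7
[-0.0003, 0.0107, 0.0005, 0, 0, 0.0]
[-0.0003, 0.0107, 0.0005, 0, 0, 0.0]
[-0.0003, 0.0107, 0.0005, 0, 0, 0.0]
[-0.0003, 0.0107, 0.0005, 0, 0, 0.0]
```

>>> carry_out([
  [0,0,0.014,0,0,0,0],
  [0,0,0.015,0,0,0,0],
  [0,0,0.014,0,0,0,0],
  [0,0,0,0,0,0,0],
  [0.6,0,0,0,0,0,0],
  [0.6,0,0,0,0,0,0],
  [0.6,0,0,-0.025,0,0,0],
  [0.6,0,0,-0.045,0,0,0],
])

```text
t: 5.2
eef_pos: [0.5591, 0.1642, 0.3201]
tool_rot: [0.314, -3.119, 0.001]
contact_force: [0.0, 0.4, 0.4]
opening: 0.6
gripper_force: 0.0
```

```bash
python3 plan.py .5895 .024 .322 101.5 4
```

```text
t 5.2 p [0.5591 0.1642 0.3201] yaw 101.5 open 0.6 F [0.  0.4 0.4] g 0.0 tilt 0.39 dist/row mm 35.9
[-0.0005, -0.0359, -0.0005, 0, 0, -0.0]
[-0.0005, -0.0359, -0.0005, 0, 0, -0.0]
[-0.0005, -0.0359, -0.0005, 0, 0, -0.0]
[-0.0005, -0.0359, -0.0005, 0, 0, -0.0]
```

>>> carry_out([
  [0.7,0,-0.036,0,0,0,0],
  [0.7,0,-0.036,0,0,0,0],
  [0.7,0,-0.036,0,0,0,0],
  [0.7,0,-0.036,0,0,0,0],
  [0.7,0,0,0.025,0,0,0],
  [0.7,0,0,0.025,0,0,0],
  [0.7,0,0,0.019,0,0,0],
  [0.5,0,0,0,0,0,0],
])

```text
t: 6.2
eef_pos: [0.5879, 0.0236, 0.2513]
tool_rot: [0.314, -3.121, -0.001]
contact_force: [-0.2, 0.3, -0.2]
opening: 0.506
gripper_force: 0.0
```

>>> carry_out([
  [0,0,0,0,0,0,0],
  [0,0,0,0,0,0,0],
  [0,0,0,0,0,0,0],
  [0,0,0,0,0,0,0],
  [0,0,0.005,0,0,0,0],
  [0,0,0.005,0,0,0,0],
  [0,0,0.005,0,0,0,0],
  [0,0,0,0,0,0,0],
])

```text
t: 7.2
eef_pos: [0.5865, 0.0383, 0.255]
tool_rot: [-0.315, 3.123, -0.002]
contact_force: [0.8, -3.7, 6.2]
opening: 0.234
gripper_force: 59.3
```

```bash
python3 plan.py .5864 .0435 .252 101.5 1
```

```text
t 7.2 p [0.5865 0.0383 0.255 ] yaw 101.5 open 0.234 F [ 0.8 -3.7  6.2] g 59.3 tilt 0.16 dist/row mm 6.0
[-0.001, 0.0051, 0.003, 0, 0, 0.02]
```

>>> carry_out([
  [0,0,0.005,0,0,0,0],
  [0,0,0,0,0,0,0],
  [1,0,0,0,0,0,0],
  [1,0,0,0,0,0,0],
  [1,0,0,-0.03,0,0,0],
  [1,0,0,-0.05,0,0,0],
  [1,0,0,-0.06,0,0,0],
  [1,0,0,0,0,0,0],
])

```text
t: 8.2
eef_pos: [0.586, 0.0433, 0.4004]
tool_rot: [-0.314, 3.115, -0.002]
contact_force: [-0.4, -0.3, 0.4]
opening: 1.0
gripper_force: 0.0
```

```bash
python3 plan.py .52 -.17 .39 101.5 5
python3 - <<'E'
from h import *
F,d,f,cx,cy,M=cam("wrist"); cv2.imwrite("pics/wrist2.png",F); np.savez("wrist2.npz",F=F,d=d,f=f,cx=cx,cy=cy,M=M)
E
```

```text
t 8.2 p [0.586  0.0433 0.4004] yaw 101.5 open 1.0 F [-0.4 -0.3  0.4] g 0.0 tilt 0.63 dist/row mm 44.7
[0.0215, -0.0392, 0.0021, 0, 0, 0.0]
[0.0215, -0.0392, 0.0021, 0, 0, 0.0]
[0.0215, -0.0392, 0.0021, 0, 0, 0.0]
[0.0215, -0.0392, 0.0021, 0, 0, 0.0]
[0.0215, -0.0392, 0.0021, 0, 0, 0.0]
```

View pics/wrist2.png

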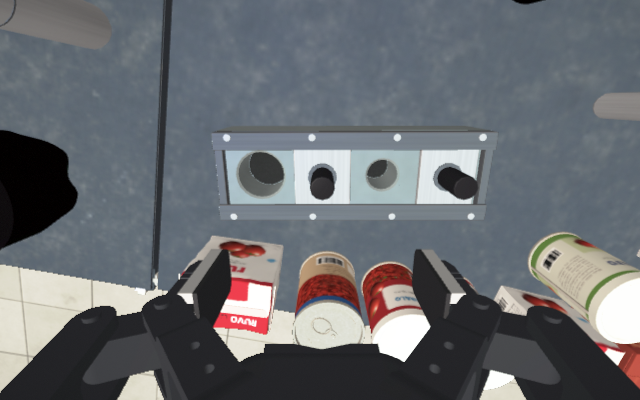

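Cover plates now lie between the open holes: hole3 at (261,173), cover B plate at 294–349, hole1 at (381,173), cover A plate at 418–478. I'll measure once more and plan the thick pin.

```bash
cat > m4.py <<'E'
from h import *
z=np.load("wrist2.npz"); F=z["F"]; a=[float(z[k]) for k in("f","cx","cy")]; M=z["M"]
S=np.array([ray(u,v,.074,*a,M)[:2] for u,v in((226,138),(312,138),(397,138),(483,138),(234,216),(313,216),(392,216),(471,216))])
c=S.mean(0); d=((S[3]-S[0])+(S[7]-S[4])); d/=np.linalg.norm(d)
print("rack c",c.round(4),"yaw y",np.degrees(np.arctan2(d[1],d[0])))
for n,u,z_ in(("h3",261,.06),("h1",381,.06),("b-",294,.068),("b+",349.5,.068),("a-",418,.068),("a+",478,.068)):
    k=ray(u,173 if n[0]=="h" else 185,z_,*a,M)[:2]; print(n,k.round(4),"along",((k-c)@d).round(4))
W=pts(z["d"],*a,M); m=(F.max(2)<70)&(W[...,2]>.105)&(W[...,2]<.116); m[:155]=0; m[230:]=0
n,l,st,ce=cv2.connectedComponentsWithStats(m.astype(np.uint8))
for i in range(1,n):
    if st[i,4]>40: k=ray(*ce[i],.110,*a,M); print("knob",k.round(4),((k[:2]-c)@d).round(4))
E
python3 m4.py
```

```text
rack c [0.5802 0.0745] yaw y 101.61215322932983
h3 [ 0.5967 -0.017 ] along -0.0929
h1 [0.5721 0.1028] along 0.0294
b- [0.6001 0.0185] along -0.0588
b+ [0.5889 0.0731] along -0.0031
a- [0.5751 0.1404] along 0.0656
a+ [0.563  0.1993] along 0.1257
knob [0.5602 0.1647 0.11  ] 0.0924
knob [0.585  0.0442 0.11  ] -0.0306
knob [ 0.6641 -0.2282  0.11  ] -0.3134
```

>>> carry_out([
  [1,0.0215,-0.039,0.002,0,0,0],
  [1,0.0215,-0.039,0.002,0,0,0],
  [1,0.0215,-0.039,0.002,0,0,0],
  [1,0.0215,-0.039,0.002,0,0,0],
  [1,0.0215,-0.039,0.002,0,0,0],
  [1,0,0,0,0,0,0],
  [1,0,0,0,0,0,0],
  [1,0,0,0,0,0,0],
])

```text
t: 9.25
eef_pos: [0.5186, -0.1684, 0.3829]
tool_rot: [0.317, -3.124, -0.002]
contact_force: [-0.5, -0.2, 0.6]
opening: 0.999
gripper_force: 0.0
```

```bash
cat > pin.py <<'E'
import sys
from h import *
# pin top at z~.16: pin.py x y expected
ex=np.array([float(sys.argv[1]),float(sys.argv[2])]); zt=float(sys.argv[3]) if len(sys.argv)>3 else .16
F,d,f,cx,cy,M=cam("wrist"); W=pts(d,f,cx,cy,M)
m=(abs(W[...,2]-zt)<.007)&(np.hypot(W[...,0]-ex[0],W[...,1]-ex[1])<.05)
n,l,st,ce=cv2.connectedComponentsWithStats(m.astype(np.uint8))
i=1+np.argmax(st[1:,4]); P=W[l==i]; cs,_=cv2.findContours((l==i).astype(np.uint8),0,2)
(u,v),ax,_=cv2.fitEllipse(max(cs,key=len))
print("px",u,v,ax,st[i],"z",np.median(P[:,2]).round(4),"ellipse c",ray(u,v,zt,f,cx,cy,M).round(4),"mean",P.mean(0).round(4),"dia mm",(np.array(ax)*d[l==i].mean()/f*1e3).round(1))
v0,u0=max(0,int(v)-100),max(0,int(u)-120); cv2.imwrite("pics/pin_%d.png"%(manip.get_state()["t"]*100),F)
E
python3 pin.py .492 -.227; python3 plan.py .492 -.227 .39 101.5 2
```

```text
px 242.3433837890625 159.74378967285156 (65.91114044189453, 69.970703125) [ 208  126   70   69 3696] z 0.1596 ellipse c [ 0.4892 -0.2234  0.16  ] mean [ 0.4896 -0.2235  0.1594] dia mm [41.3 43.8]
t 9.3 p [ 0.5187 -0.1684  0.3832] yaw 101.6 open 1.005 F [-0.2 -0.1 -1.2] g 0.0 tilt 0.06 dist/row mm 32.4
[0.019, -0.026, -0.0034, 0, 0, 0.05]
[0.0189, -0.026, -0.0034, 0, 0, 0.05]
```

>>> carry_out([
  [1,0.02,-0.024,0,0,0,0],
  [1,0.0197,-0.024,0,0,0,0],
  [1,0,0,0.02,0,0,0],
  [1,0,0,0.03,0,0,0],
  [1,0,0,0.03,0,0,0],
  [1,0,0,0.018,0,0,0],
  [0.6,0,0,0,0,0,0],
  [0,0,0,0,0,0,0],
])

```text
t: 10.3
eef_pos: [0.4897, -0.2243, 0.2867]
tool_rot: [-0.316, 3.124, -0.002]
contact_force: [-1.1, -0.3, 0.1]
opening: 0.601
gripper_force: 0.0
```

>>> carry_out([
  [0,0,0,0,0,0,0],
  [0,0,0,0,0,0,0],
  [0,0,0,0,0,0,0],
  [0,0,0,0,0,0,0],
  [0,0,0,-0.02,0,0,0],
  [0,0,0,-0.04,0,0,0],
  [0,0,0,-0.05,0,0,0],
  [0,0,0,0,0,0,0],
])

```text
t: 11.3
eef_pos: [0.4897, -0.2248, 0.4007]
tool_rot: [-0.314, 3.119, -0.008]
contact_force: [-0.3, -0.3, -6.4]
opening: 0.499
gripper_force: 62.6
```

```bash
python3 plan.py .598 -.017 .40 101.5 5
python3 - <<'E'
from h import *
F,d,f,cx,cy,M=cam("side"); cv2.imwrite("pics/side2.png",cv2.resize(F[120:300,200:440],None,fx=3,fy=3))
E
```

```text
t 11.3 p [ 0.4897 -0.2248  0.4007] yaw 101.5 open 0.499 F [-0.3 -0.3 -6.4] g 62.6 tilt 0.49 dist/row mm 46.9
[-0.0295, 0.0364, 0.0001, 0, 0, 0.0]
[-0.0295, 0.0364, 0.0001, 0, 0, 0.0]
[-0.0295, 0.0364, 0.0001, 0, 0, 0.0]
[-0.0295, 0.0364, 0.0001, 0, 0, 0.0]
[-0.0295, 0.0364, 0.0001, 0, 0, 0.0]
```

View pics/side2.png

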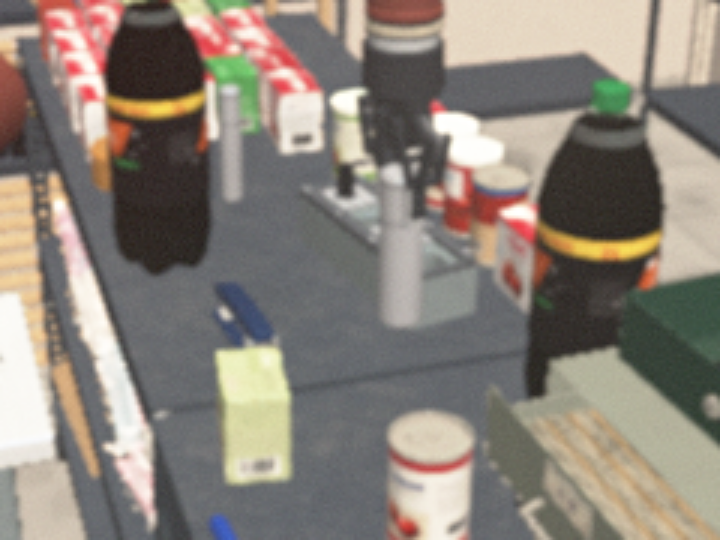

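The pin is held upright, clear of the table.

>>> carry_out([
  [0,-0.0295,0.0365,0,0,0,0],
  [0,-0.0295,0.0365,0,0,0,0],
  [0,-0.0295,0.0365,0,0,0,0],
  [0,-0.0295,0.0365,0,0,0,0],
  [0,-0.0295,0.0365,0,0,0,0],
  [0,0,0,0.015,0,0,0],
  [0,0,0,0.01,0,0,0],
  [0,0,0,0,0,0,0],
])

```text
t: 12.35
eef_pos: [0.5961, -0.0169, 0.3672]
tool_rot: [0.312, -3.12, -0.002]
contact_force: [0.3, 0.2, -5.2]
opening: 0.506
gripper_force: 63.3
```

```bash
python3 plan.py .598 -.017 .35 101.5 4
python3 - <<'E'
from h import *
F,d,f,cx,cy,M=cam("wrist"); cv2.imwrite("pics/w3.png",F); np.savez("w3.npz",F=F,d=d,f=f,cx=cx,cy=cy,M=M)
E
```

```text
t 12.35 p [ 0.5961 -0.0169  0.3672] yaw 101.4 open 0.506 F [ 0.3  0.2 -5.2] g 63.3 tilt 0.36 dist/row mm 4.3
[-0.0004, -0.0001, 0.0043, 0, 0, -0.02]
[-0.0004, -0.0001, 0.0043, 0, 0, -0.02]
[-0.0004, -0.0001, 0.0043, 0, 0, -0.02]
[-0.0004, -0.0001, 0.0043, 0, 0, -0.02]
```

View pics/w3.png

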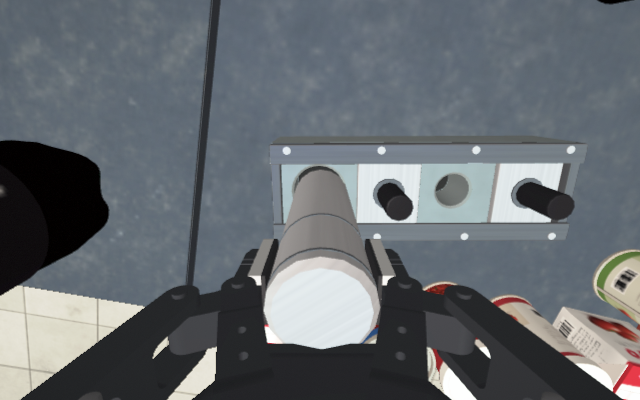

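The pin hangs over hole3, with its foot at about (325,170); the top-rail screws are at (286,150)…(571,150).

```bash
cat > m5.py <<'E'
from h import *
z=np.load("w3.npz"); F=z["F"]; a=[float(z[k]) for k in("f","cx","cy")]; M=z["M"]
S=np.array([ray(u,v,.074,*a,M)[:2] for u,v in((286,150),(381,150),(476,150),(571,150),(464,236.5),(552,236.5))])
d=S[3]-S[0]; d/=np.linalg.norm(d); e=np.array([d[1],-d[0]])
c=S[:4].mean(0)+e*.0395; print("c",c.round(4),"yaw",np.degrees(np.arctan2(d[1],d[0])), "rowgap",((S[4]-S[2])@e),((S[5]-S[3])@e))
print("h3",(c-.093*d).round(4),"h1",(c+.031*d).round(4))
h1=ray(452,189,.06,*a,M)[:2]; print("h1 ring",h1.round(4),((h1-c)@d),((h1-c)@e))
W=pts(z["d"],*a,M); m=abs(W[...,2]-.2405)<.005; m[:240]=0; m[:,:255]=0;m[:,390:]=0
n,l,st,ce=cv2.connectedComponentsWithStats(m.astype(np.uint8)); i=1+np.argmax(st[1:,4]); print(st[i],ce[i],W[l==i].mean(0).round(4))
# side surface: fit axis per height slice (circle r=22 mm)
from scipy.optimize import least_squares
Q=W[150:280,270:380].reshape(-1,3); Q=Q[np.isfinite(Q[:,2])]
for h in(.09,.12,.15):
    q=Q[abs(Q[:,2]-h)<.012][:,:2]
    if len(q)>20:
        s=least_squares(lambda p:np.hypot(*(q-p).T)-.022,q.mean(0)+[.01,0],loss="soft_l1",f_scale=.002); print(h,len(q),s.x.round(4),np.sqrt(np.mean(s.fun**2)).round(4))
E
python3 m5.py
```

```text
c [0.5799 0.0741] yaw 101.47271364363087 rowgap 0.0793253703300631 0.07935548761442385
h3 [ 0.5984 -0.017 ] h1 [0.5738 0.1045]
h1 ring [0.5724 0.1033] 0.030062544736114607 -0.0015752189383994703
[ 264  254  116   95 8560] [321.58574766 303.18165888] [ 0.5918 -0.0162  0.2391]
0.09 205 [ 0.5952 -0.0153] 0.0052
0.12 398 [ 0.5954 -0.0155] 0.0002
0.15 602 [ 0.5956 -0.0155] 0.0002
```

>>> carry_out([
  [0,-0.0025,-0.0018,0,0,0,0],
  [0,0,0,0.01,0,0,0],
  [0,0,0,0.006,0,0,0],
  [0,0,0,0.004,0,0,0],
  [0,0,0,0.003,0,0,0],
  [0,0,0,0.003,0,0,0],
  [0,0,0,0.003,0,0,0],
  [0,0,0,0,0,0,0],
])

```text
t: 13.4
eef_pos: [0.6, -0.0174, 0.3413]
tool_rot: [0.315, -3.125, -0.0]
contact_force: [-1.2, -0.3, -6.0]
opening: 0.499
gripper_force: 63.4
```

>>> carry_out([
  [0,0,0,0.005,0,0,0],
  [0,0,0,0.005,0,0,0],
  [0,0,0,0.005,0,0,0],
  [0,0,0,0.005,0,0,0],
  [0,0,0,0.005,0,0,0],
  [0,0,0,0.005,0,0,0],
  [0,0,0,0.004,0,0,0],
  [0,0,0,0,0,0,0],
])

```text
t: 14.4
eef_pos: [0.5999, -0.0174, 0.307]
tool_rot: [0.315, -3.125, -0.0]
contact_force: [-1.9, -0.4, -6.1]
opening: 0.5
gripper_force: 63.4
```

>>> carry_out([
  [0,0,0,0.004,0,0,0],
  [0,0,0,0.004,0,0,0],
  [0,0,0,0,0,0,0],
  [0.8,0,0,0,0,0,0],
  [0.8,0,0,0,0,0,0],
  [0.8,0,0,0,0,0,0],
  [0.9,0,0,-0.02,0,0,0],
  [1,0,0,-0.05,0,0,0],
])

```text
t: 15.4
eef_pos: [0.5994, -0.0173, 0.3687]
tool_rot: [0.314, -3.121, -0.002]
contact_force: [0.9, -0.9, 0.3]
opening: 0.999
gripper_force: 0.0
```

```bash
python3 plan.py .48 .30 .40 101.5 8
```

```text
t 15.4 p [ 0.5994 -0.0173  0.3687] yaw 101.5 open 0.999 F [ 0.9 -0.9  0.3] g 0.0 tilt 0.29 dist/row mm 42.6
[0.0067, 0.0418, -0.0039, 0, 0, 0.0]
[0.0067, 0.0418, -0.0039, 0, 0, 0.0]
[0.0067, 0.0418, -0.0039, 0, 0, 0.0]
[0.0067, 0.0418, -0.0039, 0, 0, 0.0]
[0.0067, 0.0418, -0.0039, 0, 0, 0.0]
[0.0067, 0.0418, -0.0039, 0, 0, 0.0]
[0.0067, 0.0418, -0.0039, 0, 0, 0.0]
[0.0067, 0.0418, -0.0039, 0, 0, 0.0]
```

>>> carry_out([
  [1,0.005,0.03,-0.01,0,0,0],
  [1,0.008,0.05,-0.01,0,0,0],
  [1,0.008,0.05,-0.01,0,0,0],
  [1,0.008,0.05,0,0,0,0],
  [1,0.008,0.05,0,0,0,0],
  [1,0.008,0.05,0,0,0,0],
  [1,0.008,0.05,0,0,0,0],
  [1,0,0,0,0,0,0],
])

```text
t: 16.4
eef_pos: [0.4811, 0.2979, 0.4017]
tool_rot: [-0.322, 3.123, 0.002]
contact_force: [-0.0, -0.1, -0.2]
opening: 1.001
gripper_force: 0.0
```

```bash
python3 pin.py .459 .339;  python3 plan.py .459 .339 .285 101.5 4
```

```text
px 388.66119384765625 187.4612274169922 (37.048828125, 38.6358528137207) [ 370  169   39   38 1167] z 0.1593 ellipse c [0.4553 0.3423 0.16  ] mean [0.4556 0.3426 0.159 ] dia mm [26.2 27.3]
t 16.45 p [0.4818 0.2966 0.4014] yaw 101.7 open 1.001 F [ 0.6 -0.6  0.4] g 0.0 tilt 0.13 dist/row mm 31.5
[0.0034, 0.0115, 0.0291, 0, 0, 0.04]
[0.0034, 0.0115, 0.0291, 0, 0, 0.04]
[0.0035, 0.0115, 0.0291, 0, 0, 0.04]
[0.0035, 0.0115, 0.0291, 0, 0, 0.04]
```

>>> carry_out([
  [1,0.008,0.025,0,0,0,0],
  [1,0.0084,0.0247,0,0,0,0],
  [1,0,0,0.03,0,0,0],
  [1,0,0,0.035,0,0,0],
  [1,0,0,0.035,0,0,0],
  [1,0,0,0.016,0,0,0],
  [0.6,0,0,0,0,0,0],
  [0,0,0,0,0,0,0],
])

```text
t: 17.45
eef_pos: [0.4572, 0.3409, 0.2857]
tool_rot: [-0.314, 3.123, 0.002]
contact_force: [-0.1, -0.0, -0.5]
opening: 0.605
gripper_force: 0.0
```

>>> carry_out([
  [0,0,0,0,0,0,0],
  [0,0,0,0,0,0,0],
  [0,0,0,0,0,0,0],
  [0,0,0,0,0,0,0],
  [0,0,0,0,0,0,0],
  [0,0,0,-0.03,0,0,0],
  [0,0,0,-0.05,0,0,0],
  [0,0,0,-0.05,0,0,0],
])

```text
t: 18.45
eef_pos: [0.4559, 0.3406, 0.4136]
tool_rot: [0.315, -3.123, 0.002]
contact_force: [0.7, 1.0, -3.3]
opening: 0.308
gripper_force: 59.4
```

```bash
python3 plan.py .574 .1045 .42 101.5 6
```

```text
t 18.45 p [0.4559 0.3406 0.4136] yaw 101.5 open 0.308 F [ 0.7  1.  -3.3] g 59.4 tilt 0.16 dist/row mm 44.0
[-0.0114, -0.0425, -0.0011, 0, 0, 0.0]
[-0.0114, -0.0425, -0.0011, 0, 0, 0.0]
[-0.0114, -0.0425, -0.0011, 0, 0, 0.0]
[-0.0114, -0.0425, -0.0011, 0, 0, 0.0]
[-0.0114, -0.0425, -0.0011, 0, 0, 0.0]
[-0.0114, -0.0425, -0.0011, 0, 0, 0.0]
```

>>> carry_out([
  [0,-0.0115,-0.0425,-0.005,0,0,0],
  [0,-0.0115,-0.0425,-0.005,0,0,0],
  [0,-0.0115,-0.0425,0,0,0,0],
  [0,-0.0115,-0.0425,0,0,0,0],
  [0,-0.0115,-0.0425,0,0,0,0],
  [0,-0.0115,-0.0425,0,0,0,0],
  [0,0,0,0,0,0,0],
  [0,0,0,0.02,0,0,0],
])

```text
t: 19.45
eef_pos: [0.575, 0.105, 0.4043]
tool_rot: [-0.314, 3.123, 0.0]
contact_force: [0.6, 0.7, -1.2]
opening: 0.314
gripper_force: 59.8
```

>>> carry_out([
  [0,0,0,0.02,0,0,0],
  [0,0,0,0.01,0,0,0],
  [0,0,0,0,0,0,0],
  [0,0,0,0,0,0,0],
  [0,0,0,0,0,0,0],
  [0,0,0,0,0,0,0],
  [0,0,0,0,0,0,0],
  [0,0,0,0,0,0,0],
])

```text
t: 20.45
eef_pos: [0.5748, 0.1047, 0.3738]
tool_rot: [-0.315, 3.126, -0.0]
contact_force: [0.1, -1.1, -1.2]
opening: 0.31
gripper_force: 59.9
```

```bash
python3 plan.py .574 .1045 .36 101.5 1
python3 - <<'E'
from h import *
F,d,f,cx,cy,M=cam("wrist"); cv2.imwrite("pics/w4.png",F); np.savez("w4.npz",F=F,d=d,f=f,cx=cx,cy=cy,M=M)
E
```

```text
t 20.45 p [0.5748 0.1047 0.3738] yaw 101.5 open 0.31 F [ 0.1 -1.1 -1.2] g 59.9 tilt 0.01 dist/row mm 13.8
[0.0009, -0.0, 0.0138, 0, 0, 0.0]
```

View pics/w4.png

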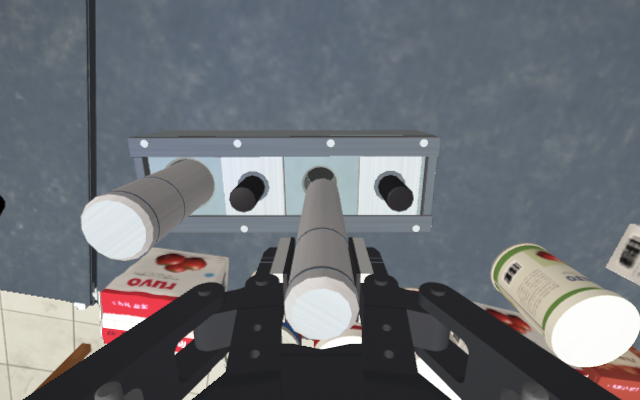

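The thick pin is standing in hole3 and the thin pin hangs over hole1 (320,180); rail screws are at (144,143)…(424,143).

```bash
cat > m6.py <<'E'
from h import *
from scipy.optimize import least_squares
z=np.load("w4.npz"); F=z["F"]; a=[float(z[k]) for k in("f","cx","cy")]; M=z["M"]
S=np.array([ray(u,v,.074,*a,M)[:2] for u,v in((144,143),(237,143),(331,143),(424,143),(245,229),(416,229))])
d=S[3]-S[0]; d/=np.linalg.norm(d); e=np.array([d[1],-d[0]])
c=S[:4].mean(0)+e*.0395; print("c",c.round(4),"yaw",np.degrees(np.arctan2(d[1],d[0])),"rowgap",((S[4]-S[1])@e),((S[5]-S[3])@e))
print("h3",(c-.093*d).round(4),"h1",(c+.031*d).round(4))
W=pts(z["d"],*a,M)
def ax(box,r,hs):
    u0,u1,v0,v1=box; Q=W[v0:v1,u0:u1].reshape(-1,3); Q=Q[np.isfinite(Q[:,2])]
    for h in hs:
        q=Q[abs(Q[:,2]-h)<.01][:,:2]
        if len(q)>20:
            s=least_squares(lambda p:np.hypot(*(q-p).T)-r,q.mean(0)+[.01,0],loss="soft_l1",f_scale=.002); print(h,len(q),s.x.round(4),np.sqrt(np.mean(s.fun**2)).round(4))
ax((295,346,165,275),.014,(.11,.125,.14,.16)); print("thick"); ax((110,215,155,240),.022,(.09,.11,.13,.15))
Q=W[190:265,80:155].reshape(-1,3); print("thick top z",np.nanpercentile(Q[:,2],[90,97]).round(4))
E
python3 m6.py
```

```text
c [0.58   0.0741] yaw 101.55341734630498 rowgap 0.07984793589830924 0.07981685326491689
h3 [ 0.5986 -0.017 ] h1 [0.5738 0.1044]
0.11 212 [0.5743 0.1064] 0.0002
0.125 241 [0.5744 0.1064] 0.0002
0.14 299 [0.5744 0.1063] 0.0002
0.16 395 [0.5744 0.1062] 0.0002
thick
0.09 534 [ 0.5998 -0.0167] 0.0003
0.11 671 [ 0.5997 -0.0167] 0.0003
0.13 885 [ 0.5997 -0.0167] 0.0004
0.15 1064 [ 0.5997 -0.0167] 0.0003
thick top z [0.1704 0.1708]
```

>>> carry_out([
  [0,0.0004,-0.0016,0,0,0,0],
  [0,0,0,0.012,0,0,0],
  [0,0,0,0.008,0,0,0],
  [0,0,0,0.004,0,0,0],
  [0,0,0,0.003,0,0,0],
  [0,0,0,0.003,0,0,0],
  [0,0,0,0.003,0,0,0],
  [0,0,0,0,0,0,0],
])

```text
t: 21.5
eef_pos: [0.5747, 0.1031, 0.3405]
tool_rot: [0.315, -3.125, 0.0]
contact_force: [-0.5, -0.7, -2.2]
opening: 0.309
gripper_force: 59.9
```

>>> carry_out([
  [0,0,0,0.005,0,0,0],
  [0,0,0,0.005,0,0,0],
  [0,0,0,0.005,0,0,0],
  [0,0,0,0.005,0,0,0],
  [0,0,0,0.005,0,0,0],
  [0,0,0,0.005,0,0,0],
  [0,0,0,0.004,0,0,0],
  [0,0,0,0,0,0,0],
])

```text
t: 22.5
eef_pos: [0.5746, 0.1031, 0.3062]
tool_rot: [0.315, -3.125, -0.0]
contact_force: [-0.2, -0.5, -2.2]
opening: 0.314
gripper_force: 59.9
```

>>> carry_out([
  [0,0,0,0.005,0,0,0],
  [0,0,0,0.004,0,0,0],
  [0,0,0,0,0,0,0],
  [0.8,0,0,0,0,0,0],
  [0.8,0,0,0,0,0,0],
  [0.8,0,0,0,0,0,0],
  [0.8,0,0,-0.03,0,0,0],
  [0.8,0,0,-0.06,0,0,0],
])

```text
t: 23.5
eef_pos: [0.5739, 0.103, 0.3853]
tool_rot: [0.314, -3.119, -0.001]
contact_force: [1.4, 0.9, -0.1]
opening: 0.798
gripper_force: 0.0
```

>>> carry_out([
  [0.8,0,0,-0.03,0,0,0],
  [0.8,0,0,0,0,0,0],
  [0.8,0,0,0,0,0,0],
  [0.8,0,0,0,0,0,0],
  [0.8,0,0,0,0,0,0],
  [0.8,0,0,0,0,0,0],
  [0.8,0,0,0,0,0,0],
  [0.8,0,0,0,0,0,0],
])

```text
t: 24.5
eef_pos: [0.5748, 0.1031, 0.4177]
tool_rot: [-0.315, 3.126, -0.0]
contact_force: [0.3, 0.1, -0.1]
opening: 0.803
gripper_force: 0.0
```

```bash
python3 pin.py .574 .1045 .17; python3 pin.py .599 -.017 .17; ls pics | tail -3; cp pics/pin_2*.png /tmp/; cp $(ls -t pics/pin_*.png|head -1) pics/final.png
```

```text
px 322.71771240234375 203.3906707763672 (35.750694274902344, 36.08678436279297) [ 305  185   37   37 1056] z 0.1694 ellipse c [0.5714 0.1046 0.17  ] mean [0.5718 0.1047 0.1691] dia mm [26.4 26.6]
px 157.52865600585938 204.7261199951172 (53.7011833190918, 61.4217414855957) [ 128  177   61   57 2656] z 0.1697 ellipse c [ 0.5969 -0.0143  0.17  ] mean [ 0.5973 -0.0146  0.1693] dia mm [39.7 45.4]
wrist0.png
wrist1.png
wrist2.png
```

View pics/final.png

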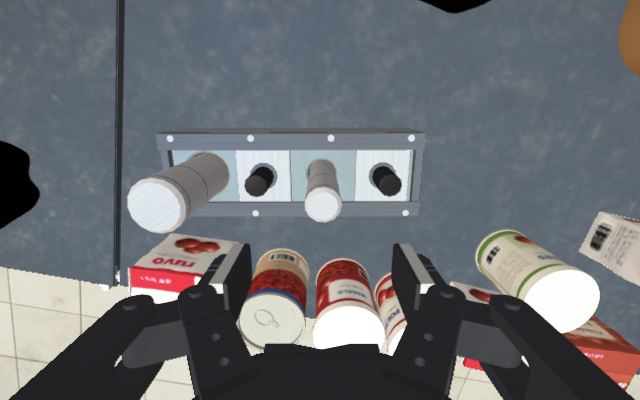

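Both pins are home: their tops read 0.170 m, at (323,203) and (157,205). The covers sit over hole2 (260,180) and hole0 (386,180), and the gripper is clear.

```bash
python3 -c "
from rig import manip; print(manip.sign_off())"
```

```text
the job is handed in; nothing more can be done
None
```

I handed the job in after about 24.6 s of the 72 s allowed; no verdict came back, but the last pictures show both pins fully home in their own holes, cover A over the smallest hole and cover B over the third, and the gripper clear.

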